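# Square the cutting board and lock it

## Robot

A 7-joint arm with a two-finger parallel gripper is mounted at the origin on the work surface. World frame = base frame: x ahead of the robot, y to its left, z up, the work surface at z = 0. Lengths are in m, angles in rad, forces in N, time in s.
With the tool pointing down it reaches from about 0.4 to 0.85 m from the base axis. Payload 4.5 kg.
Tool frame: the origin (TCP) lies between the finger pads; the fingertips stand 11 mm ahead of it and the grasp point (between the pads) lies 8 mm behind it (r.nose_length is the distance from the TCP to the fingertips, in m); z points along the fingers, y is the line along which they close (so a half turn about z gives the same grasp; the last joint's range is limited). The gripper opens to 88 mm and grips with 3 to 60 N. Pads are 18 mm wide; open, the fingers measure 123 mm over their backs; the gripper's body (75 mm by 187 mm) begins 45 mm behind the grasp point.
Start: joints at [1.265, 0.689, -0.195, 1.565, 0.157, 0.902, -0.215], TCP at [0.208, -0.589, 0.25] pointing down, gripper open.
Joint ranges: [-3.01, 3.01], [-0.46, 2.08], [-1.47, 1.51], [0.13, 2.56], [-1, 4.14], [0.04, 2.09], [-2.66, 2.66]. Speed limits (rad/s): [2.57, 2.57, 3.14, 3.14, 3.14, 3.14, 3.14].

## Interface

Orientations are given as a unit quaternion [x, y, z, w].
In Python, from plant import get_state, snapshot, camera_model, r gives the robot as it stands.
- The arm moves only by the shell command python3 -m inch 'ROWS' [FORCE]. ROWS is text: rows parted by semicolons, each of 7 numbers parted by spaces: the opening, from -1 (shut) to 1 (fully open), then the shift along the tool's x, y, z in m, then the turn, a rotation vector about the tool's x, y, z in rad. A call has 1 to 20 rows; each row shifts and turns the commanded pose from where the row before left it, along the tool's axes as they then stand; what a row does not reach is not made up. A row lasts 1/12 s, in which the tool goes at most 41.7 mm and 7.16 degrees, less where a joint would pass 70% of its speed; a pose out of reach is approached as far as the arm can. A call is refused whole if a number of a shift passes 0.0417 or a number of a turn 0.125, either way. A call with a gripper value outside its range is refused whole. The fingers move at their own pace and stop on an object; FORCE is the grip in N (left out, the last holds). Time passes only in rows, so rows that do not move let the fingers close. It gives the time, the measured TCP pose, the force, the opening and the grip force at its end, in the units of the state.
- get_state(): the state, without advancing time (a new reading comes with each control period).
- snapshot(name): name is "side" or "top" or "wrist"; returns (picture, depth): 420x560x3 uint8, red, green, blue; 420x560 float32, m along the optical axis (not along the pixel's ray), 0 where there is no reading.
- camera_model(name): a dict with "intrinsics" (3x3 intrinsics, pixels), "view" (4x4, takes a point from world to camera coordinates). Camera axes: x right, y down, z forward; pixel columns grow to the right and rows downward; lengths in m; the calibration is good to about 2 mm. A picture is of the moment at which its call begins: read the wrist's pose just before it. camera_model takes no time and is no camera call; for the wrist camera it gives the pose at the moment of the call.
- r.finish_job(): hands the job in; it is judged then, once.
The state is a dict: "clock": time; "q": joint angles; "qd": joint speeds; "joint_torque": joint torques, N m; "tool_pos": TCP position; "eef_rot": TCP orientation; "contact_force": force on the tool from outside, world axes, zero at the start; "moment": the same for the moment, N m; "opening": opening from 0.0 (shut) to 1.0 (fully open); "finger_force": force on a finger pad.
Only numpy, scipy, OpenCV 4.12 (cv2) and the standard library are available. Lean on these libraries where they do the work, as an engineer would, in place of code of your own. Each camera call takes 0.05 s, during which the arm holds its last target. There are 200 camera calls.

## Task

The white cutting board lies askew on the drain plate of the dissecting bench, the notch at one corner on the upright peg. Push its opposite corner round, gently and keeping the notch on the peg, until the board bears against the stop block; hold it pressed there for a second with a steady 10 N or so (7 to 13; never above 18 N), then swing the turn catch fully shut behind it. The jar and the cassette ride along on the board, the jar upright, and nothing else is knocked out of place.

Things in the scene. Friction and masses are not known exactly. Their poses are not given: they have to be found in the camera images.
- station: The fixed perforated metal drain plate, 340 x 420 x 6 mm, its top at z = 6 mm; it carries peg, stop block and turn catch. Its frame has its origin on the peg's axis at table height, x pointing away from the robot, y left, z up; the plate runs from x -285 to +55 and y -325 to +95 mm in it. Offsets called station below are in this frame.
- peg: Fixed upright steel peg, 16 mm diameter, 34 mm tall, standing on the plate; origin at the centre of its foot. The board turns about it. 
- stop: Fixed rigid steel block, 26 (x) x 30 (y) x 34 mm, on the plate's far side, right; origin at the foot of its flat near face (which looks to station -x and takes the board's far edge), mid-width, at station (22, -188, 6) mm. Push the board against it with 7 to 13 N at the fingers for half a second or longer.
- board: Loose slippery white board 180 (x) x 228 (y) x 15 mm, with a notch 19 wide, 30 mm deep in its far edge by the far left corner. Origin: underside, on the peg's axis when the notch's bottom (board x = -8) bears on the peg, mid notch. Spans x -158..+22, y -198..+30 mm. Starts turned 14-24 degrees clockwise from station; home is parallel to station, far edge on the stop. 1-4 N turns it.
- board_corner (a point): The board's corner opposite the notch (near, right), half-way up: board (-158, -198, 7.5) mm. Pushing the near edge (x = -158) 45 to 65 mm from this corner, along an arc about the peg, turns the board counter-clockwise and keeps the notch on the peg.
- catch (a joint): Turn catch angle, rad: 0 shut at a hard end stop (arm points to station +y, 3 mm behind the near edge of the board when that is home); grows counter-clockwise from above to 2.6; at 1.57 the arm points to station -x. Starts open, 1.1 to 2.1; stays where left; 2 to 3 N at the pin turns it.
- catch_pin (a point): Centre of the exposed height of the catch's upright pin: the pin is 12 mm in diameter, from z = 19 to 55 mm, 55 mm from the pivot along a flat arm 14 mm wide, 70 mm long, its top at z = 20 mm.
- catch_pivot (a point): Top centre of the catch's round pivot boss (24 mm diameter, top at z = 26 mm), at station (-168, -235, 26) mm.
- jar: Loose specimen jar standing on the board, 56 mm diameter, 68 mm tall, origin at the centre of its underside; must stay upright on the board.
- cassette: Loose flat grey tissue cassette 40 x 28 x 7 mm lying on the board; origin at the centre of its underside.
- pot_near: Small bystander pot, 36 mm diameter, 45 mm tall, standing on the drain plate to the right of the board; leave alone. Origin at the centre of its underside.
- pot_a: Bystander jar, 70 mm diameter, 90 mm tall, on the table to the left; leave alone.
- pot_b: Bystander jar, 60 mm diameter, 75 mm tall, on the table to the left; leave alone.
- wash: Bystander bottle, 60 mm diameter, 150 mm tall, on the table to the left; leave alone.
- forceps: Bystander steel forceps 130 mm long, on the table to the right; leave alone.
- ruler: Bystander steel ruler 160 x 22 x 4 mm, on the table to the right; leave alone.
- cassette_b: Bystander cassette 40 x 28 x 7 mm lying on the drain plate's right side; leave alone.
There are look-alikes about, which are no part of the job. Leave any green look-alike of the cassette alone. What is shaped like the jar but orange is not meant.

How it is judged:
By the outcome, as a careful person would: the job done as asked, in the order asked, and still so for the second after the job is handed in, with the robot touching nothing.
It also fails if it takes over 54 s, if anything falls off the work surface, if the arm or the gripper's body presses on something with over 40 N, if the wrist force passes 120 N, or if a joint passes its speed limit or range.

## Working session

There is one attempt and no reset: what is moved stays moved. The work goes in short steps, Python scripts to look and compute and a shell command to move; the robot and the scene stay as the last step left them, time stands still between calls to the robot, and variables do not carry over. Pictures are saved under pics/ and viewed, at most 10 in all, crops included, and the job is handed in when it is done.

```bash
mkdir -p pics; ls; python3 - <<'E'
from plant import get_state, snapshot, camera_model, r
import cv2, numpy as np
s=get_state(); print(s)
for n in ("top","side"):
    p,d=snapshot(n); cv2.imwrite(f"pics/{n}0.png",p[:,:,::-1]); np.savez(f"{n}0.npz",p=p,d=d,K=camera_model(n)["intrinsics"],V=camera_model(n)["view"])
    print(camera_model(n))
E
```

```text
pics
{'clock': 0.0, 'q': array([ 1.26479961,  0.6900122 , -0.19452852,  1.56628381,  0.15732328,
        0.902476  , -0.21508966]), 'qd': array([-2.68918873e-04,  1.28175028e-05, -6.23159980e-04,  1.33613630e-04,
       -3.81327754e-04,  1.50959830e-05, -5.16646138e-04]), 'joint_torque': array([-1.53562643e-03, -5.27559078e+01, -1.26707554e+00, -1.53434622e+01,
       -5.26380027e-02,  6.58950390e-03,  1.75427722e-04]), 'tool_pos': array([ 0.20807679, -0.58873399,  0.24890881]), 'eef_rot': array([ 9.85592010e-01,  1.69137793e-01, -2.14415767e-04, -8.66156234e-04]), 'contact_force': array([-0.54606139,  0.2356587 , -0.83832476]), 'moment': array([ 0.03610571, -0.05687826, -0.0242127 ]), 'finger_force': 0.0, 'opening': 1.0002456611317931}
{'intrinsics': array([[410.41631249,   0.        , 279.4939396 ],
       [  0.        , 410.41631249, 208.27345655],
       [  0.        ,   0.        ,   1.        ]]), 'view': array([[-0.00312461, -0.99992797,  0.01158846, -0.01550905],
       [-0.99687117,  0.00219936, -0.07901288,  0.64529285],
       [ 0.07898171, -0.01179909, -0.99680624,  1.00905014],
       [ 0.        ,  0.        ,  0.        ,  1.        ]])}
{'intrinsics': array([[475.07262733,   0.        , 281.83128185],
       [  0.        , 475.07262733, 211.81081078],
       [  0.        ,   0.        ,   1.        ]]), 'view': array([[-8.99744943e-01, -4.36416128e-01, -8.33469239e-06,
         5.70710957e-01],
       [-2.86822322e-01,  5.91346650e-01, -7.53685674e-01,
         2.49297435e-01],
       [ 3.28925513e-01, -6.78122483e-01, -6.57235045e-01,
         1.18059789e+00],
       [ 0.00000000e+00,  0.00000000e+00,  0.00000000e+00,
         1.00000000e+00]])}
```

View pics/top0.png

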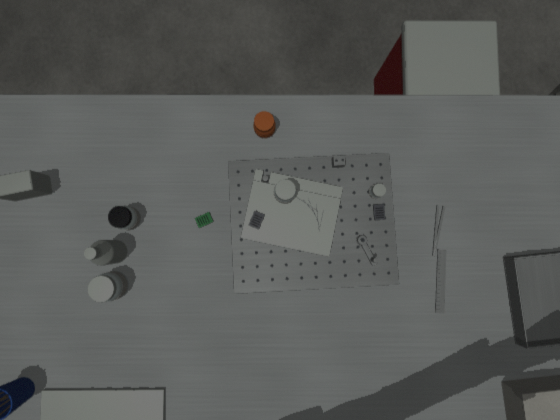

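View pics/side0.png

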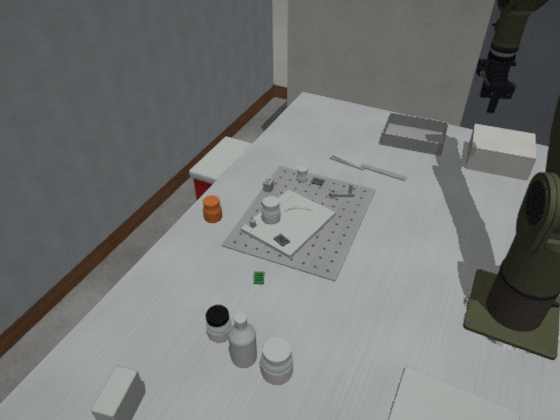

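The top view shows the plate at cols 229–398, rows 153–292. The peg is near (266,176), the stop near (339,160), the catch pivot near (362,240) and its pin near (373,259). I'll enlarge it.

```bash
python3 - <<'E'
import cv2
p=cv2.imread("pics/top0.png")[150:298,222:402]
p=cv2.convertScaleAbs(p,alpha=1.3,beta=0)
cv2.imwrite("pics/c1.png",cv2.resize(p,None,fx=4,fy=4,interpolation=cv2.INTER_CUBIC))
E
```

```text
(no output)
```

View pics/c1.png

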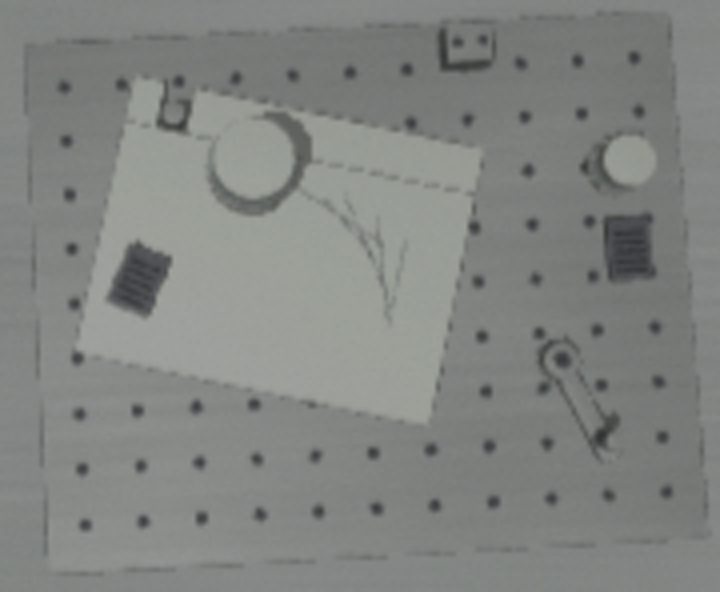

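```bash
cat > h.py <<'E'
import numpy as np
def cam(n):
    z=np.load(n+"0.npz"); return z["K"],z["V"],z["d"],z["p"]
def unproj(K,V,u,v,z):
    R,t=V[:3,:3],V[:3,3]; c=-R.T@t; d=R.T@np.linalg.solve(K,[u,v,1]); return (c+d*(z-c[2])/d[2])[:2]
def proj(K,V,X):
    p=K@(V[:3,:3]@X+V[:3,3]); return p[:2]/p[2]
# station: peg origin P, yaw a
def rot(a): return np.array([[np.cos(a),-np.sin(a)],[np.sin(a),np.cos(a)]])
def fit(loc,w):
    l0,w0=loc.mean(0),w.mean(0); l,q=loc-l0,w-w0
    a=np.arctan2((l[:,0]*q[:,1]-l[:,1]*q[:,0]).sum(),(l*q).sum()); return w0-rot(a)@l0,a,np.linalg.norm(rot(a)@l.T-q.T,axis=0)
E
python3 - <<'E'
from h import *
K,V,d,p=cam("top")
U=lambda c,r,z:unproj(K,V,222+(c+.5)/4-.5,150+(r+.5)/4-.5,z)
pl=np.array([U(*x,.006) for x in[(25,44),(668,13),(708,538),(50,572)]])
P,a,e=fit(np.array([[.055,.095],[.055,-.325],[-.285,-.325],[-.285,.095]]),pl)
print("station",P,np.degrees(a),e)
b=np.array([U(*x,.021) for x in[(133,76),(483,148),(430,424),(76,352)]])
B,ab,e=fit(np.array([[.022,.03],[.022,-.198],[-.158,-.198],[-.158,.03]]),b)
print("board",B,np.degrees(ab),np.degrees(ab-a),e)
S=lambda w:rot(a).T@(w-P)
print("pivot",U(559,358,.026),S(U(559,358,.026)), "expected",P+rot(a)@[-.168,-.235])
for q in[(608,460,.02),(612,422,.055),(600,440,.02),(620,425,.055)]: print(q,U(*q),S(U(*q)))
print("jar top",S(U(253,157,.089)),"pot",S(U(629,160,.051)),"stop face",S(U(466,70,.006)), "peg",S(U(172,95,.04)))
# depth of pin
R,t=V[:3,:3],V[:3,3]
vv,uu=np.mgrid[225:272,350:385]
D=d[225:272,350:385]; X=np.linalg.solve(K,np.stack([uu.ravel(),vv.ravel(),np.ones(uu.size)]))*D.ravel()
W=(R.T@(X-t[:,None])).T
for i in np.where((W[:,2]>.03)&(D.ravel()>0))[0][:40]: print(uu.ravel()[i],vv.ravel()[i],W[i].round(4),S(W[i,:2]).round(4))
E
```

```text
station [0.72121557 0.01847949] 2.8214934692018856 [0.00067837 0.00170914 0.00070196 0.00221417]
board [0.71995039 0.02017739] -11.658869692763517 -14.480363161965403 [0.00038775 0.00104077 0.00079961 0.0009149 ]
pivot [ 0.5670556  -0.22259722] [-0.16583996 -0.23319602] expected [ 0.56498698 -0.22450533]
(608, 460, 0.02) [ 0.50305421 -0.25352454] [-0.23128614 -0.26093542]
(612, 422, 0.055) [ 0.52802797 -0.24806619] [-0.20607397 -0.256713  ]
(600, 440, 0.02) [ 0.51555796 -0.24874405] [-0.21856223 -0.25677621]
(620, 425, 0.055) [ 0.52619642 -0.25290763] [-0.20814162 -0.26145842]
jar top [-0.03710806 -0.04611546] pot [-0.04604124 -0.27959895] stop face [ 0.02301169 -0.18973316] peg [0.01061115 0.00086633]
364 236 [ 0.5748 -0.2285  0.0302] [-0.1584 -0.2394]
364 237 [ 0.5723 -0.2282  0.0309] [-0.1609 -0.2391]
361 239 [ 0.5673 -0.2203  0.0325] [-0.1654 -0.2309]
363 239 [ 0.5673 -0.2254  0.0318] [-0.1657 -0.2361]
362 240 [ 0.5649 -0.2231  0.0308] [-0.1681 -0.2336]
359 241 [ 0.5624 -0.2153  0.0322] [-0.1701 -0.2256]
362 241 [ 0.5624 -0.2231  0.0308] [-0.1705 -0.2334]
364 242 [ 0.5599 -0.2282
[... 835 characters left out ...]
.0499] [-0.2179 -0.2531]
374 260 [ 0.5163 -0.2461  0.0558] [-0.2177 -0.2542]
375 260 [ 0.5163 -0.2487  0.0553] [-0.2179 -0.2567]
376 260 [ 0.5163 -0.2509  0.0562] [-0.2179 -0.2589]
377 260 [ 0.5163 -0.2533  0.0564] [-0.2181 -0.2613]
372 261 [ 0.5131 -0.2447  0.0408] [-0.2208 -0.2526]
373 261 [ 0.5137 -0.2446  0.0515] [-0.2202 -0.2526]
374 261 [ 0.5138 -0.2465  0.054 ] [-0.2202 -0.2544]
375 261 [ 0.5138 -0.2486  0.0554] [-0.2203 -0.2565]
376 261 [ 0.514  -0.2503  0.0584] [-0.2202 -0.2582]
377 261 [ 0.5137 -0.254   0.0531] [-0.2207 -0.262 ]
374 262 [ 0.5115 -0.246   0.0557] [-0.2225 -0.2538]
375 262 [ 0.5115 -0.2481  0.057 ] [-0.2226 -0.256 ]
376 262 [ 0.5115 -0.2508  0.056 ] [-0.2228 -0.2587]
```

Station: peg at world (0.721, 0.018), yaw 2.8°. The board is turned −14.5° relative to the station. The catch pin is at station (−218, −257), so φ ≈ 1.98. Next I'll move behind the push point with the fingers closed.

```bash
cat > st.py <<'E'
# st.py [x y z yaw_deg]: where the tool is; tool-frame shift/turn to target. "b" = board-relative info
import sys,numpy as np
from scipy.spatial.transform import Rotation as Ro
from plant import get_state
s=get_state(); R=Ro.from_quat(s["eef_rot"]).as_matrix(); p=s["tool_pos"]
yaw=np.arctan2(R[1,0],R[0,0])
print("t %.2f pos %s yaw %.2f F %s tilt %s"%(s["clock"],p.round(4),np.degrees(yaw),s["contact_force"].round(2),R[:2,2].round(4)))
if len(sys.argv)>4:
    x=np.array([float(v) for v in sys.argv[1:5]])
    print("shift(tool)",(R.T@(x[:3]-p)).round(4),"turn z",round(-(np.radians(x[3])-yaw),4))
E
A=".0282 -.0236 0 0 0 0"; python3 -m inch '-1 .0282 -.0236 0 0 0 0; -1 .0282 -.0236 0 0 0 0; -1 .0282 -.0236 0 0 0 0; -1 .0282 -.0236 0 0 0 0; -1 .0282 -.0236 0 0 0 0; -1 .0282 -.0236 0 0 0 0; -1 .0282 -.0236 0 0 0 0; -1 .0282 -.0236 0 0 0 0; -1 .0282 -.0236 0 0 0 0; -1 .0282 -.0236 0 0 0 0; -1 .0282 -.0236 0 0 0 0; -1 .0282 -.0236 0 0 0 0; -1 .0282 -.0236 0 0 0 0; -1 .0282 -.0236 0 0 0 0; -1 .0282 -.0236 0 0 0 0; -1 .0282 -.0236 0 0 0 0'; python3 st.py .508 -.082 .1 -11.66
```

```text
clock: 1.43
tool_pos: [0.5082, -0.0811, 0.2495]
eef_rot: [0.986, 0.169, -0.0, 0.0]
contact_force: [0.5, -1.3, 0.8]
opening: 0.003
finger_force: 0.0
t 1.43 pos [ 0.5082 -0.0811  0.2495] yaw 19.48 F [ 0.45 -1.34  0.84] tilt [-0.0007 -0.0001]
shift(tool) [-0.0004  0.0008  0.1495] turn z 0.5435
```

Rotate and descend to z≈0.10, then take a wrist picture to refine.

```bash
python3 -m inch '-1 0 0 .03 0 0 .109; -1 0 0 .03 0 0 .109; -1 0 0 .03 0 0 .109; -1 0 0 .03 0 0 .109; -1 0 0 .03 0 0 .109; -1 0 0 0 0 0 0; -1 0 0 0 0 0 0;-1 0 0 0 0 0 0'; python3 st.py .508 -.082 .02 -11.66; python3 - <<'E'
from plant import *
import cv2,numpy as np
c=camera_model("wrist"); p,d=snapshot("wrist"); np.savez("wrist0.npz",p=p,d=d,K=c["intrinsics"],V=c["view"])
cv2.imwrite("pics/w0.png",p[:,:,::-1])
E
```

```text
clock: 2.1
tool_pos: [0.5085, -0.083, 0.1008]
eef_rot: [0.995, -0.101, 0.001, -0.0]
contact_force: [0.5, -0.4, 0.6]
opening: 0.002
finger_force: 0.0
t 2.10 pos [ 0.5085 -0.083   0.1008] yaw -11.60 F [ 0.49 -0.4   0.59] tilt [ 0.0013 -0.0001]
shift(tool) [-0.0008 -0.0008  0.0808] turn z 0.001
```

View pics/w0.png

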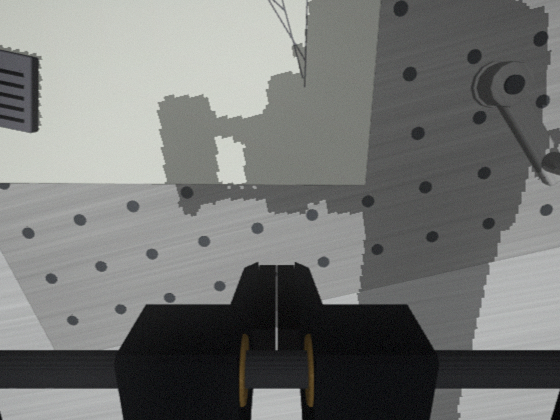

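The wrist view shows the board's near edge level at row 184, so the tool is aligned with it. The near-right corner is at (365,185), the near-left edge continues past col 0, and the pivot boss is at (514,84). The closed fingers are at col ~276.

```bash
python3 - <<'E'
from h import *
K,V,d,p=cam("wrist")
c=unproj(K,V,365,185,.021); l=unproj(K,V,60,184,.021)
a=np.arctan2(*(l-c)[::-1])-np.pi/2; print("corner",c,"edge yaw",np.degrees(a))
t=c+rot(a)@np.array([-.009-.008,.055]); print("precontact (8mm gap)",t)
print("pivot",unproj(K,V,514,84,.026))
print("corner from top-fit", np.array([.71995,.02018])+rot(np.radians(-11.66))@[-.158,-.198])
E
```

```text
corner [ 0.52467438 -0.13863299] edge yaw -11.816135442046962
precontact (8mm gap) [ 0.51929706 -0.08131734]
pivot [ 0.56520934 -0.22208988]
corner from top-fit [ 0.52519395 -0.14180173]
```

```bash
python3 -m inch '-1 0 0 .027 0 0 0; -1 0 0 .027 0 0 0; -1 0 0 .018 0 0 0; -1 0 0 .008 0 0 0; -1 0 0 0 0 0 0; -1 0 0 0 0 0 0'; python3 st.py .5193 -.083 .02 -11.7
```

```text
clock: 2.65
tool_pos: [0.5087, -0.0831, 0.021]
eef_rot: [0.995, -0.102, 0.001, -0.0]
contact_force: [-0.1, 0.5, 0.1]
opening: 0.006
finger_force: 0.0
t 2.65 pos [ 0.5087 -0.0831  0.021 ] yaw -11.74 F [-0.09  0.53  0.05] tilt [ 0.0019 -0.0001]
shift(tool) [ 0.0103 -0.0023  0.001 ] turn z -0.0007
```

```bash
python3 -m inch '-1 .004 -.001 0 0 0 0; -1 .004 -.001 0 0 0 0; -1 .004 0 0 0 0 0; -1 .001 0 0 0 0 0; -1 .001 0 0 0 0 0; -1 .001 0 0 0 0 0; -1 0 0 0 0 0 0'; python3 st.py; python3 -m inch '-1 .001 0 0 0 0 0; -1 .001 0 0 0 0 0; -1 .001 0 0 0 0 0; -1 .001 0 0 0 0 0; -1 0 0 0 0 0 0';python3 st.py
```

```text
clock: 3.23
tool_pos: [0.5231, -0.0841, 0.0198]
eef_rot: [0.995, -0.102, 0.0, 0.0]
contact_force: [-0.1, 0.3, -0.1]
opening: 0.007
finger_force: 0.0
t 3.23 pos [ 0.5231 -0.0841  0.0198] yaw -11.76 F [-0.12  0.26 -0.1 ] tilt [ 0.0001 -0.0001]
clock: 3.65
tool_pos: [0.5267, -0.0849, 0.0196]
eef_rot: [0.995, -0.102, -0.0, 0.0]
contact_force: [-0.7, -0.3, -0.2]
opening: 0.007
finger_force: 0.3
t 3.65 pos [ 0.5267 -0.0849  0.0196] yaw -11.76 F [-0.7  -0.34 -0.24] tilt [-0.0005 -0.0001]
```

Near contact now (expected at x≈0.527). I'll start the arc in small steps and watch the force.

```bash
python3 -m inch '-1 .001 0 0 0 0 0; -1 .0014 .0017 0 0 0 -.01; -1 .0014 .0017 0 0 0 -.01; -1 .0014 .0017 0 0 0 -.01; -1 .0014 .0017 0 0 0 -.01'; python3 st.py; python3 -m inch '-1 .0014 .0017 0 0 0 -.01; -1 .0014 .0017 0 0 0 -.01; -1 .0014 .0017 0 0 0 -.01; -1 .0014 .0017 0 0 0 -.01;-1 0 0 0 0 0 0'; python3 st.py
```

```text
clock: 4.07
tool_pos: [0.5321, -0.0931, 0.0197]
eef_rot: [0.997, -0.082, -0.0, 0.0]
contact_force: [-0.8, -0.3, -0.0]
opening: 0.008
finger_force: 0.5
t 4.07 pos [ 0.5321 -0.0931  0.0197] yaw -9.41 F [-0.83 -0.27 -0.04] tilt [-0.0001 -0.0002]
clock: 4.48
tool_pos: [0.5371, -0.1009, 0.0198]
eef_rot: [0.998, -0.063, 0.0, 0.0]
contact_force: [-0.5, -0.2, -0.3]
opening: 0.008
finger_force: 0.1
t 4.48 pos [ 0.5371 -0.1009  0.0198] yaw -7.17 F [-0.48 -0.15 -0.26] tilt [ 0.001  -0.0005]
```

```bash
python3 - <<'E'
from plant import *
import cv2,numpy as np
p,d=snapshot("wrist"); c=camera_model("wrist"); np.savez("wrist0.npz",p=p,d=d,K=c["intrinsics"],V=c["view"])
t,_=snapshot("top")
t=cv2.resize(t[150:298,222:402],None,fx=2.4,fy=2.4,interpolation=cv2.INTER_CUBIC)
w=cv2.resize(p,(480-120,270)); o=np.zeros((355,792,3),np.uint8); o[:,:432]=t; o[:270,432:]=w
cv2.imwrite("pics/m1.png",cv2.convertScaleAbs(o[:,:,::-1],alpha=1.3))
E
```

```text
(no output)
```

View pics/m1.png

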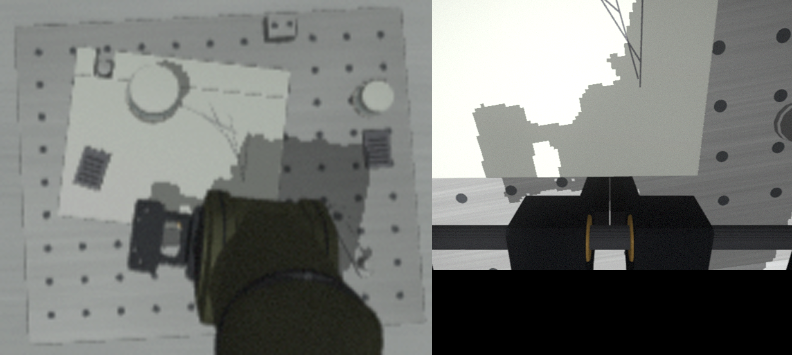

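The board follows: its far edge is now at about 6.5° in the picture, the fingers are flush on the near edge about 57 mm from the corner, the notch is still on the peg, and the jar and cassette are riding along. Continuing.

```bash
python3 -m inch '-1 .0014 .0017 0 0 0 -.01; -1 .0014 .0017 0 0 0 -.01; -1 .0014 .0017 0 0 0 -.01; -1 .0014 .0017 0 0 0 -.01; -1 .0014 .0017 0 0 0 -.01; -1 .0014 .0017 0 0 0 -.01; -1 0 0 0 0 0 0'; python3 st.py; python3 -m inch '-1 .0014 .0017 0 0 0 -.01; -1 .0014 .0017 0 0 0 -.01; -1 .0014 .0017 0 0 0 -.01; -1 .0014 .0017 0 0 0 -.01; -1 .0014 .0017 0 0 0 -.01;-1 .0014 .0017 0 0 0 -.01; -1 0 0 0 0 0 0'; python3 st.py
```

```text
clock: 5.17
tool_pos: [0.5444, -0.112, 0.0198]
eef_rot: [0.999, -0.033, 0.0, 0.0]
contact_force: [-0.6, -0.2, -0.1]
opening: 0.008
finger_force: 0.0
t 5.17 pos [ 0.5444 -0.112   0.0198] yaw -3.74 F [-0.6  -0.22 -0.11] tilt [ 0.0008 -0.0005]
clock: 5.75
tool_pos: [0.5524, -0.1225, 0.0198]
eef_rot: [1.0, -0.003, 0.0, 0.0]
contact_force: [0.2, 0.2, 0.6]
opening: 0.009
finger_force: 0.0
t 5.75 pos [ 0.5524 -0.1225  0.0198] yaw -0.29 F [0.19 0.18 0.58] tilt [ 0.0008 -0.0005]
```

```bash
python3 -m inch '-1 .0014 .0017 0 0 0 -.01; -1 .0014 .0017 0 0 0 -.01; -1 .0014 .0017 0 0 0 -.01; -1 0 0 0 0 0 0'; python3 st.py;  python3 -m inch '-1 .0007 .0008 0 0 0 -.005; -1 .0007 .0008 0 0 0 -.005;-1 0 0 0 0 0 0'; python3 st.py; python3 - <<'E'
from plant import *
import cv2,numpy as np
p,d=snapshot("wrist"); t,_=snapshot("top")
t=cv2.resize(t[150:298,222:402],None,fx=2.4,fy=2.4,interpolation=cv2.INTER_CUBIC)
w=cv2.resize(p,(360,270)); o=np.zeros((355,792,3),np.uint8); o[:,:432]=t; o[:270,432:]=w
cv2.imwrite("pics/m2.png",cv2.convertScaleAbs(o[:,:,::-1],alpha=1.3))
E
```

```text
clock: 6.08
tool_pos: [0.5566, -0.1275, 0.0197]
eef_rot: [1.0, 0.012, 0.0, 0.0]
contact_force: [0.2, -0.2, 0.5]
opening: 0.004
finger_force: 0.0
t 6.08 pos [ 0.5566 -0.1275  0.0197] yaw 1.43 F [ 0.17 -0.2   0.53] tilt [ 0.0007 -0.0005]
clock: 6.33
tool_pos: [0.5577, -0.1287, 0.0197]
eef_rot: [1.0, 0.017, 0.0, 0.0]
contact_force: [-0.9, -0.5, 0.1]
opening: 0.003
finger_force: 0.2
t 6.33 pos [ 0.5577 -0.1287  0.0197] yaw 2.00 F [-0.94 -0.48  0.14] tilt [ 0.0002 -0.0002]
```

View pics/m2.png

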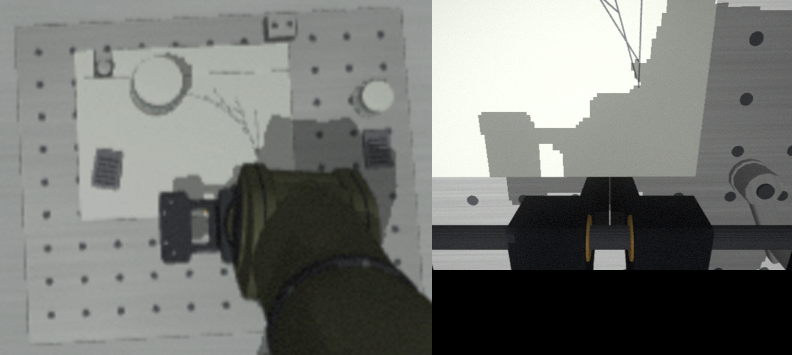

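The board is nearly home: far edge almost parallel to the plate, close to the stop at (280,38), jar upright. Small steps now, reading the force after each.

```bash
for i in 1; do python3 -m inch '-1 .0007 .0008 0 0 0 -.005; -1 0 0 0 0 0 0' >/dev/null; python3 st.py; python3 -m inch '-1 .0007 .0008 0 0 0 -.005; -1 0 0 0 0 0 0' >/dev/null; python3 st.py; python3 -m inch '-1 .0005 .0005 0 0 0 -.003; -1 0 0 0 0 0 0' >/dev/null; python3 st.py; done
```

```text
t 6.60 pos [ 0.5584 -0.1293  0.0197] yaw 2.30 F [-0.35 -0.03  0.19] tilt [ 0.     -0.0001]
t 6.77 pos [ 0.5591 -0.1302  0.0197] yaw 2.58 F [-0.83 -1.17  0.45] tilt [ 0.0001 -0.0002]
t 6.93 pos [ 0.5596 -0.1307  0.0197] yaw 2.74 F [-0.33  0.76  0.1 ] tilt [ 0.     -0.0002]
```

```bash
python3 -m inch '-1 .0005 .0003 0 0 0 -.001; -1 0 0 0 0 0 0' >/dev/null; python3 st.py; python3 -m inch '-1 .0005 .0003 0 0 0 -.001; -1 0 0 0 0 0 0' >/dev/null; python3 st.py; python3 -m inch '-1 .0005 .0003 0 0 0 -.001; -1 0 0 0 0 0 0' >/dev/null; python3 st.py
```

```text
t 7.10 pos [ 0.5599 -0.1309  0.0197] yaw 2.79 F [-0.89 -0.1   0.81] tilt [-0.0005 -0.0001]
t 7.27 pos [ 0.5599 -0.131   0.0196] yaw 2.86 F [-2.52 -0.09  0.81] tilt [-0.0015  0.0001]
t 7.43 pos [ 0.56   -0.1311  0.0195] yaw 2.91 F [-3.16  0.77  2.08] tilt [-0.0024  0.0003]
```

Against the stop now. Stiffness is about 2–3 N/mm, so I'll step up to 10 N.

```bash
python3 -m inch '-1 .0005 0 0 0 0 0; -1 .0005 0 0 0 0 0; -1 0 0 0 0 0 0' >/dev/null; python3 st.py; python3 -m inch '-1 .0005 0 0 0 0 0; -1 0 0 0 0 0 0' >/dev/null; python3 st.py; python3 -m inch '-1 0 0 0 0 0 0' >/dev/null; python3 st.py
```

```text
t 7.68 pos [ 0.56   -0.1312  0.0194] yaw 2.90 F [-6.51  0.31  2.71] tilt [-0.0044  0.0002]
t 7.85 pos [ 0.56   -0.1312  0.0194] yaw 2.90 F [-7.04  0.12  3.08] tilt [-0.0053  0.0002]
t 7.93 pos [ 0.56   -0.1312  0.0194] yaw 2.90 F [-5.83  0.76  2.23] tilt [-0.0053  0.0002]
```

```bash
python3 -m inch '-1 .0005 0 0 0 0 0; -1 .0005 0 0 0 0 0; -1 0 0 0 0 0 0' >/dev/null; python3 st.py; python3 -m inch '-1 .0002 0 0 0 0 0; -1 0 0 0 0 0 0' >/dev/null; python3 st.py;  python3 -m inch '-1 0 0 0 0 0 0' >/dev/null; python3 st.py
```

```text
t 8.18 pos [ 0.56   -0.1313  0.0192] yaw 2.89 F [-8.33  0.63  3.43] tilt [-0.0073  0.0001]
t 8.35 pos [ 0.5601 -0.1312  0.0192] yaw 2.89 F [-8.13  1.07  4.18] tilt [-0.0076  0.0002]
t 8.43 pos [ 0.56   -0.1312  0.0192] yaw 2.89 F [-8.25  0.58  4.08] tilt [-0.0076  0.0002]
```

```bash
python3 -m inch '-1 .0005 0 0 0 0 0; -1 0 0 0 0 0 0' >/dev/null; python3 st.py; for i in 1 2 3 4; do python3 -m inch '-1 0 0 0 0 0 0; -1 0 0 0 0 0 0; -1 0 0 0 0 0 0; -1 0 0 0 0 0 0' >/dev/null; python3 st.py; done
```

```text
t 8.60 pos [ 0.56   -0.1312  0.0191] yaw 2.88 F [-8.94  0.83  4.7 ] tilt [-0.0087  0.0002]
t 8.93 pos [ 0.5601 -0.1313  0.0192] yaw 2.88 F [-8.83  0.31  4.  ] tilt [-0.0086  0.0002]
t 9.27 pos [ 0.56   -0.1312  0.0192] yaw 2.88 F [-8.53  0.73  2.47] tilt [-0.0086  0.0002]
t 9.60 pos [ 0.5601 -0.1312  0.0192] yaw 2.88 F [-9.3   0.98  4.57] tilt [-0.0086  0.0002]
t 9.93 pos [ 0.5601 -0.1312  0.0192] yaw 2.89 F [-7.7   1.13  4.45] tilt [-0.0085  0.0002]
```

```bash
python3 -m inch '-1 .0005 0 0 0 0 0; -1 0 0 0 0 0 0; -1 0 0 0 0 0 0; -1 0 0 0 0 0 0' >/dev/null; python3 st.py; for i in 1 2 3 ; do python3 -m inch '-1 0 0 0 0 0 0; -1 0 0 0 0 0 0; -1 0 0 0 0 0 0; -1 0 0 0 0 0 0; -1 0 0 0 0 0 0' >/dev/null; python3 st.py; done
```

```text
t 10.27 pos [ 0.5601 -0.1313  0.0191] yaw 2.87 F [-9.01  0.92  3.25] tilt [-0.0095  0.0002]
t 10.68 pos [ 0.5601 -0.1313  0.0191] yaw 2.87 F [-9.19  0.28  3.6 ] tilt [-0.0095  0.0001]
t 11.10 pos [ 0.5601 -0.1313  0.0191] yaw 2.88 F [-9.72  0.77  3.52] tilt [-0.0095  0.0002]
t 11.52 pos [ 0.5601 -0.1313  0.0191] yaw 2.88 F [-8.84  0.83  4.79] tilt [-0.0095  0.0001]
```

Held for over 2.5 s at about 9–10 N. Now I'll back off gently and rise, opening the fingers partway, to grip the catch pin.

```bash
python3 -m inch '-1 -.001 0 0 0 0 0; -1 -.001 0 0 0 0 0; -1 -.001 0 0 0 0 0; -1 -.002 0 0 0 0 0; -1 -.005 0 0 0 0 0; -1 -.01 0 0 0 0 0; -1 -.015 0 0 0 0 0; -1 0 0 -.03 0 0 0; -1 0 0 -.03 0 0 0; 0.1 0 0 -.03 0 0 0; 0.1 0 0 0 0 0 0;  0.1 0 0 0 0 0 0' 15; python3 - <<'E'
from h import *
a=np.radians(2.82); piv=np.array([.5657,-.2235])
for f in np.arange(1.985,-.01,-.1985): print(round(f,3),(piv+.055*rot(a)@[-np.sin(f),np.cos(f)]).round(4))
E
python3 st.py .5165 -.2475 .11 2.85; python3 - <<'E'
from plant import *
import cv2,numpy as np
for n in("wrist","top"):
    c=camera_model(n); p,d=snapshot(n); np.savez(n+"0.npz",p=p,d=d,K=c["intrinsics"],V=c["view"])
    if n=="wrist": w=p
    else: t=p
t=cv2.resize(t[150:298,222:402],None,fx=2.4,fy=2.4,interpolation=cv2.INTER_CUBIC)
w=cv2.resize(w,(360,270)); o=np.zeros((355,792,3),np.uint8); o[:,:432]=t; o[:270,432:]=w
cv2.imwrite("pics/m3.png",cv2.convertScaleAbs(o[:,:,::-1],alpha=1.3))
E
```

```text
clock: 12.52
tool_pos: [0.5326, -0.1333, 0.1118]
eef_rot: [1.0, 0.025, 0.004, 0.001]
contact_force: [-0.1, 0.2, 0.1]
opening: 0.207
finger_force: 0.0
1.985 [ 0.5165 -0.2481]
1.787 [ 0.5126 -0.2379]
1.588 [ 0.5108 -0.2272]
1.39 [ 0.5112 -0.2163]
1.191 [ 0.5137 -0.2056]
0.993 [ 0.5182 -0.1957]
0.794 [ 0.5246 -0.1869]
0.596 [ 0.5326 -0.1795]
0.397 [ 0.542  -0.1739]
0.199 [ 0.5522 -0.1702]
0.0 [ 0.563  -0.1686]
t 12.52 pos [ 0.5326 -0.1333  0.1118] yaw 2.90 F [-0.13  0.2   0.07] tilt [ 0.0076 -0.0011]
shift(tool) [-0.0219  0.1132  0.0018] turn z 0.0009
```

View pics/m3.png

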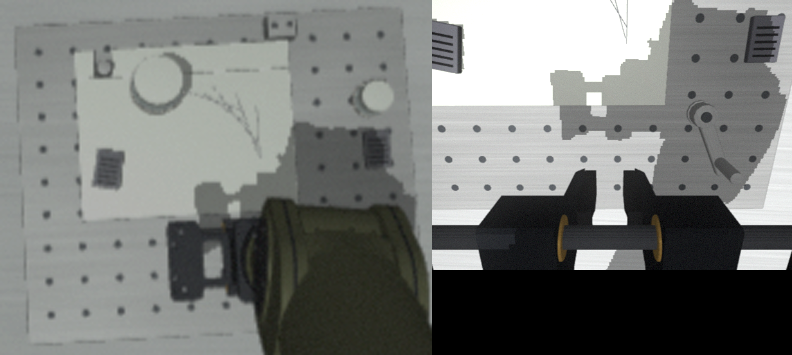

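The board is home against the stop with the jar upright, and the edge is level at row 105 of the wrist view. The pin shows around (728,170), with the boss at (703,115). I'll locate the pin and boss from the wrist depth.

```bash
python3 - <<'E'
from h import *
K,V,d,p=cam("wrist"); R,t=V[:3,:3],V[:3,3]
vv,uu=np.mgrid[0:420,0:560]; X=np.linalg.solve(K,np.stack([uu.ravel(),vv.ravel(),np.ones(uu.size)]))*d.ravel()
W=(R.T@(X-t[:,None])).T
m=(W[:,2]>.051)&(W[:,2]<.060)&(d.ravel()>0)&(abs(W[:,0]-.5165)<.04)&(abs(W[:,1]+.248)<.04)
print(m.sum(),W[m].mean(0),W[m].min(0),W[m].max(0))
m=(W[:,2]>.0235)&(W[:,2]<.030)&(d.ravel()>0)&(abs(W[:,0]-.5657)<.02)&(abs(W[:,1]+.2235)<.02)
print(m.sum(),W[m].mean(0),W[m].min(0),W[m].max(0))
print("boss by pixel",unproj(K,V,(705-432)*560/360,115*420/270,.026))
E
```

```text
334 [ 0.5169866  -0.24689134  0.05355293] [ 0.51065781 -0.2535512   0.05102716] [ 0.52262152 -0.24113681  0.05561625]
1057 [ 0.56561533 -0.22167327  0.02523186] [ 0.55384603 -0.23371225  0.02350366] [ 0.57700376 -0.20955413  0.0285408 ]
boss by pixel [ 0.56714727 -0.22048819]
```

```bash
python3 -m inch '0.1 -.0054 .0282 0 0 0 0; 0.1 -.0054 .0282 0 0 0 0; 0.1 -.0054 .0282 0 0 0 0; 0.1 -.0054 .0283 0 0 0 0; 0.1 0 0 0 0 0 0; 0.1 0 0 0 0 0 0; 0.1 0 0 0 0 0 0'; python3 st.py .5168 -.2472 .040 2.85
```

```text
clock: 13.2
tool_pos: [0.5139, -0.2456, 0.1086]
eef_rot: [1.0, 0.026, -0.001, -0.001]
contact_force: [0.1, 0.1, -0.6]
opening: 0.55
finger_force: 0.0
t 13.20 pos [ 0.5139 -0.2456  0.1086] yaw 2.94 F [ 0.1   0.14 -0.63] tilt [-0.001   0.0016]
shift(tool) [0.0029 0.0019 0.0686] turn z 0.0016
```

```bash
python3 -m inch '0.1 .0029 .0019 .02 0 0 0; 0.1 0 0 .02 0 0 0; 0.1 0 0 .018 0 0 0; 0.1 0 0 .0106 0 0 0; 0.1 0 0 0 0 0 0; 0.1 0 0 0 0 0 0' ; python3 st.py .5168 -.2472 .040 2.85;  python3 -m inch '-1 0 0 0 0 0 0; -1 0 0 0 0 0 0; -1 0 0 0 0 0 0; -1 0 0 0 0 0 0; -1 0 0 0 0 0 0; -1 0 0 0 0 0 0' 12; python3 st.py
```

```text
clock: 13.7
tool_pos: [0.5171, -0.2472, 0.0407]
eef_rot: [1.0, 0.026, -0.0, -0.0]
contact_force: [0.4, 0.4, -0.5]
opening: 0.549
finger_force: 0.0
t 13.70 pos [ 0.5171 -0.2472  0.0407] yaw 3.01 F [ 0.37  0.41 -0.47] tilt [-0.0009  0.0009]
shift(tool) [-0.0003  0.      0.0007] turn z 0.0028
clock: 14.2
tool_pos: [0.5171, -0.2487, 0.0414]
eef_rot: [1.0, 0.025, 0.0, 0.0]
contact_force: [-0.1, 0.7, 1.3]
opening: 0.133
finger_force: 12.0
t 14.20 pos [ 0.5171 -0.2487  0.0414] yaw 2.90 F [-0.09  0.67  1.31] tilt [ 0.0005 -0.0004]
```

Pin gripped (opening 11.7 mm). Now I'll swing it along the 55 mm arc.

```bash
python3 -m inch '-1 -.0018 -.0052 0 0 0 0; -1 -.0018 -.0052 0 0 0 0; -1 -.0007 -.0054 0 0 0 0; -1 -.0007 -.0055 0 0 0 0; -1 .0004 -.0054 0 0 0 0; -1 .0004 -.0055 0 0 0 0' >/dev/null; python3 st.py; python3 -m inch '-1 .0014 -.0053 0 0 0 0; -1 .0015 -.0053 0 0 0 0; -1 .0025 -.0049 0 0 0 0; -1 .0025 -.0049 0 0 0 0;-1 0 0 0 0 0 0' >/dev/null; python3 st.py .5188 -.197 .041 2.85
```

```text
t 14.70 pos [ 0.5092 -0.2173  0.0413] yaw 2.81 F [-3.46 -4.82  2.31] tilt [-0.0031 -0.0014]
t 15.12 pos [ 0.5185 -0.1937  0.041 ] yaw 3.03 F [-2.01  0.13  2.87] tilt [-0.0001  0.0014]
shift(tool) [0.0001 0.0033 0.    ] turn z 0.0031
```

```bash
python3 -m inch '-1 .0034 -.0043 0 0 0 0; -1 .0034 -.0043 0 0 0 0; -1 .0042 -.0035 0 0 0 0; -1 .0042 -.0035 0 0 0 0; -1 0 0 0 0 0 0' >/dev/null; python3 st.py .533 -.179 .041 2.85; python3 -m inch '-1 .0048 -.0027 0 0 0 0; -1 .0049 -.0026 0 0 0 0; -1 .0052 -.0016 0 0 0 0; -1 .0053 -.0016 0 0 0 0;-1 0 0 0 0 0 0' >/dev/null; python3 st.py .563 -.168 .041 2.85
```

```text
t 15.53 pos [ 0.5341 -0.1782  0.041 ] yaw 3.00 F [-0.39 -2.04 -0.69] tilt [0.0021 0.0006]
shift(tool) [-0.0011  0.0007  0.    ] turn z 0.0026
t 15.95 pos [ 0.5531 -0.1699  0.041 ] yaw 2.93 F [-0.99 -4.12 -0.77] tilt [ 0.0008 -0.0004]
shift(tool) [ 0.0099 -0.0014 -0.    ] turn z 0.0013
```

```bash
python3 -m inch '-1 .0054 .0005 0 0 0 0; -1 .0045 .0005 0 0 0 0; -1 0 0 0 0 0 0' >/dev/null; python3 st.py; python3 -m inch '-1 .001 0 0 0 0 0; -1 .001 0 0 0 0 0; -1 0 0 0 0 0 0' >/dev/null; python3 st.py;  python3 -m inch '-1 .001 0 0 0 0 0; -1 .001 0 0 0 0 0; -1 0 0 0 0 0 0' >/dev/null; python3 st.py
```

```text
t 16.20 pos [ 0.5629 -0.1685  0.0409] yaw 3.00 F [-2.2   1.24 -0.73] tilt [0.0002 0.0022]
t 16.45 pos [ 0.564  -0.1685  0.0409] yaw 2.98 F [-2.98  4.61  0.47] tilt [-0.0008  0.0021]
t 16.70 pos [ 0.5645 -0.1685  0.0408] yaw 2.97 F [-6.29  4.63  2.28] tilt [-0.0037  0.0022]
```

```bash
python3 -m inch '-1 .001 0 0 0 0 0; -1 .0005 0 0 0 0 0; -1 0 0 0 0 0 0; -1 0 0 0 0 0 0' >/dev/null; python3 st.py; python3 -m inch '-1 -.002 0 0 0 0 0; -1 -.0015 0 0 0 0 0; -0.4 0 0 0 0 0 0; -0.4 0 0 0 0 0 0; -0.4 0 0 0 0 0 0; -0.4 0 0 0 0 0 0'>/dev/null; python3 st.py
```

```text
t 17.03 pos [ 0.5646 -0.1685  0.0408] yaw 2.96 F [-6.73  4.32  3.74] tilt [-0.0064  0.0023]
t 17.53 pos [ 0.5652 -0.1713  0.0415] yaw 2.88 F [-0.48  0.8   0.06] tilt [ 0.0023 -0.0014]
```

Hard stop reached (x stuck at 0.5646 while the force rose), and the pin is released. Next: rise clear and check.

```bash
python3 -m inch '-0.4 0 0 -.01 0 0 0; -0.4 0 0 -.03 0 0 0; -0.4 0 0 -.03 0 0 0; -0.4 0 0 -.03 0 0 0; -0.4 -.04 0 0 0 0 0; -0.4 -.04 0 0 0 0 0; -0.4 -.02 0 0 0 0 0; -0.4 0 0 0 0 0 0; -0.4 0 0 0 0 0 0'>/dev/null; python3 st.py; python3 - <<'E'
from plant import *
from h import *
import cv2
for n in("wrist","top","side"):
    c=camera_model(n); p,d=snapshot(n); np.savez(n+"0.npz",p=p,d=d,K=c["intrinsics"],V=c["view"])
    if n=="wrist": w=p
    elif n=="top": t=p
    else: s=p
o=np.zeros((560,800,3),np.uint8); o[:355,:432]=cv2.resize(t[150:298,222:402],(432,355),interpolation=cv2.INTER_CUBIC); o[:270,440:]=cv2.resize(w,(360,270))
o[280:560,440:]=cv2.resize(s[150:290,210:390],(360,280),interpolation=cv2.INTER_CUBIC)
cv2.imwrite("pics/m4.png",cv2.convertScaleAbs(o[:,:,::-1],alpha=1.3))
K,V,d,p=cam("wrist"); R,t=V[:3,:3],V[:3,3]
vv,uu=np.mgrid[0:420,0:560]; X=np.linalg.solve(K,np.stack([uu.ravel(),vv.ravel(),np.ones(uu.size)]))*d.ravel()
W=(R.T@(X-t[:,None])).T
def blob(z0,z1,x,y,k):
    m=(W[:,2]>z0)&(W[:,2]<z1)&(d.ravel()>0)&(abs(W[:,0]-x)<k)&(abs(W[:,1]-y)<k); return m.sum(),(W[m].min(0)+W[m].max(0))/2
n,pin=blob(.051,.06,.5646,-.1685,.02); n2,b=blob(.0235,.03,.5655,-.222,.017); print(n,pin,n2,b)
v=pin-b; print("phi",np.arctan2(-v[0],v[1])-np.radians(2.82))
E
```

```text
t 18.28 pos [ 0.464  -0.176   0.1421] yaw 2.84 F [ 1.12  0.74 -0.02] tilt [ 0.0011 -0.0008]
376 [ 0.5623068  -0.16741584  0.05346466] 1081 [ 0.56536343 -0.22221335  0.02597447]
phi 0.006504372950313954
```

View pics/m4.png

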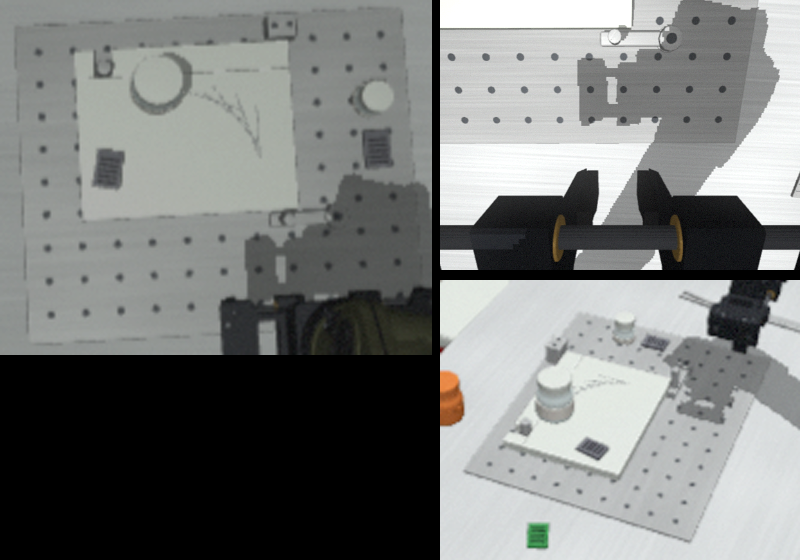

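The board bears on the stop at (280,38), with its near edge parallel to the plate and the notch on the peg. The catch is shut behind it (φ ≈ 0.006). The jar is upright, the cassette is on the board, the bystanders in view are where they were, and the robot is clear. Handing in.

```bash
python3 -c "
from plant import r
print(r.finish_job())"
```

```text
the job is handed in; nothing more can be done
None
```

The board is home against the stop with its notch on the peg: I held it there at about 9–10 N for over 1 s, swung the catch fully shut behind it, saw the jar upright and the cassette still on the board, and handed the job in at about 18 s.

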